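# Pack the lidded tubs into their cartons by size

### The arm

A 6-joint arm with a two-finger parallel gripper is mounted at the origin on the work surface. World frame = base frame: x ahead of the robot, y to its left, z up, the work surface at z = 0. Lengths are in m, angles in rad, forces in N, time in s.
With the tool pointing down it reaches from about 0.35 to 0.85 m from the base axis. Payload 8.1 kg.
Tool frame: the origin (TCP) lies midway between the tips of the shut fingers; the grasp point (between the pads) lies 19 mm behind it; z points along the fingers, y is the line along which they close (so a half turn about z gives the same grasp; the last joint's range is limited). The gripper opens to 93 mm and grips with 3 to 60 N. Pads are 15 mm wide; open, the fingers measure 128 mm over their backs; the gripper's body (75 mm by 188 mm) begins 65 mm behind the grasp point.
Start: joints at [1.251, 0.13, 1.488, -0, 1.523, -0.085], TCP at [0.14, 0.584, 0.219] pointing down, gripper open.
Joint ranges: [-2.96, 2.96], [-0.89, 2.26], [0.02, 2.5], [-1.34, 4.48], [0, 2.73], [-2.66, 2.66]. Speed limits (rad/s): [2.39, 2.39, 2.79, 3.14, 3.14, 3.14].

### API

Orientations are given as a rotation vector (axis times angle).
In Python, from plant import read_state, read_camera, camera_model, close_job gives the robot as it stands. The module is installed in compiled form; this text tells all that it offers.
- The arm moves only by the tool carry_out, never from a script. Its argument "moves" is a list of rows, each an object of numbers: "jaw": the finger opening in m, from 0 to 0.093; "dx", "dy", "dz": the shift along the tool's x, y, z in m; "yaw": the turn about the tool's z in rad. In form: [{"jaw": .., "dx": .., "dy": .., "dz": .., "yaw": ..}, ...]. A call has 1 to 8 rows; each row shifts and turns the commanded pose from where the row before left it, along the tool's axes as they then stand; what a row does not reach is not made up. A row lasts 1/8 s, in which the tool goes at most 62.5 mm and 10.7 degrees, less where a joint would pass 70% of its speed; a pose out of reach is approached as far as the arm can. A call is refused whole if a number of a shift passes 0.0625 or a number of a turn 0.188, either way. A call with a gripper value outside its range is refused whole. The fingers move at their own pace and stop on an object; "grip_force" is the grip in N (left out, the last holds). Time passes only in rows, so rows that do not move let the fingers close. It gives the time, the measured TCP pose, the force, the opening and the grip force at its end, in the units of the state.
- read_state(): the state, without advancing time (a new reading comes with each control period).
- read_camera(name): name is "scene" or "top" or "wrist"; returns the picture (400x640x3 uint8, red, green, blue); there is no depth.
- camera_model(name): a dict with "camera_matrix" (3x3 intrinsics, pixels), "view" (4x4, takes a point from world to camera coordinates). Camera axes: x right, y up, looking along -z (the intrinsics and any distortion apply to the point x, -y, -z); pixel columns grow to the right and rows downward; lengths in m; the calibration is good to about 2 mm. The wrist camera is an equidistant fisheye: a pixel r from the principal point sees the ray r / f radians off the axis. A picture is of the moment at which its call begins: read the wrist's pose just before it. camera_model takes no time and is no camera call; for the wrist camera it gives the pose at the moment of the call.
- close_job(): hands the job in; it is judged then, once.
The state is a dict: "t": time; "q": joint angles; "dq": joint speeds; "joint_torque": joint torques, N m; "tool_pos": TCP position; "orientation": TCP orientation; "force": force on the tool from outside, world axes, zero at the start; "wrist_torque": the same for the moment, N m; "opening": finger opening in m; "gripper_force": force on a finger pad.
Only numpy, scipy, OpenCV 4.12 (cv2) and the standard library are available. Lean on these libraries where they do the work, as an engineer would, in place of code of your own. Each camera call takes 0.05 s, during which the arm holds its last target. There are 200 camera calls.

### The job

Pack the four lidded white tubs for sealing, one tub to a carton and matched by size: the largest tub stands in the largest carton, the second largest in the second largest, and so on down to the smallest. Keep each tub upright and set it down gently on its carton's floor rather than dropping it. Leave the cartons where they stand, and do not disturb the bottle or the roll of tape.

Things in the scene. Friction and masses are not known exactly. Their poses are not given: they have to be found in the camera images.
- tub_a: The largest lidded tub: an upright white plastic cylinder with a flat lid and a blank label, 66 mm in diameter all the way up and 90 mm tall, 0.05 to 0.42 kg, loose. Origin: centre of its underside; z up its axis.
- tub_b: The second largest lidded tub: an upright white plastic cylinder with a flat lid and a blank label, 55 mm in diameter all the way up and 84 mm tall, 0.05 to 0.42 kg, loose. Origin: centre of its underside; z up its axis.
- tub_c: The third largest lidded tub: an upright white plastic cylinder with a flat lid and a blank label, 44 mm in diameter all the way up and 78 mm tall, 0.05 to 0.42 kg, loose. Origin: centre of its underside; z up its axis.
- tub_d: The smallest lidded tub: an upright white plastic cylinder with a flat lid and a blank label, 33 mm in diameter all the way up and 72 mm tall, 0.05 to 0.42 kg, loose. Origin: centre of its underside; z up its axis.
- carton_a: The largest carton: a square, open-topped, shallow brown cardboard box, 98 x 98 mm outside, 90 x 90 mm inside, 40 mm high, walls and floor 4 mm thick, 0.25 kg, empty, standing loose on the bench. Origin: centre of its underside; x and y along its sides, z up.
- carton_b: The second largest carton: a square, open-topped, shallow brown cardboard box, 87 x 87 mm outside, 79 x 79 mm inside, 40 mm high, walls and floor 4 mm thick, 0.25 kg, empty, standing loose on the bench. Origin: centre of its underside; x and y along its sides, z up.
- carton_c: The third largest carton: a square, open-topped, shallow brown cardboard box, 76 x 76 mm outside, 68 x 68 mm inside, 40 mm high, walls and floor 4 mm thick, 0.25 kg, empty, standing loose on the bench. Origin: centre of its underside; x and y along its sides, z up.
- carton_d: The smallest carton: a square, open-topped, shallow brown cardboard box, 65 x 65 mm outside, 57 x 57 mm inside, 40 mm high, walls and floor 4 mm thick, 0.25 kg, empty, standing loose on the bench. Origin: centre of its underside; x and y along its sides, z up.
- bottle: A white plastic bottle with a shoulder, a narrow neck and a screw cap, 44 mm in diameter and 105 mm tall, standing loose; not part of the job. Origin: centre of its underside; z up.
- tape: A roll of grey packing tape lying flat: a ring 100 mm across, 76 mm hole, 48 mm high, loose; not part of the job. Origin: centre of its underside; z up.
There are look-alikes about, which are no part of the job. Leave any green or yellow look-alike of the carton_a alone.

How it is judged:
At the end, for the whole second after the job is handed in: Each tub is released, at rest and upright (0.1 rad) on the floor of the carton of its size rank (underside under 9 mm above the carton's, centres within 20 mm); cartons level (0.1 rad); cartons, bottle and tape within 30 mm of their starts, bottle and tape not tipped (horizontal distance between tub_a and carton_a below 0.02 m and z of tub_a in the frame of carton_a between 0 and 0.009 m and angle between each of tub_a, carton_a, tub_b, carton_b, tub_c, carton_c, tub_d, carton_d's own z axis and vertical below 0.1 rad and linear speed of each of tub_a, tub_b, tub_c, tub_d below 0.02 m/s and contact force between the fingers and tub_a below 0.1 N and distance of each of carton_a, carton_b, carton_c, carton_d, bottle, tape from where it was at the start of the episode below 0.03 m and horizontal distance between tub_b and carton_b below 0.02 m and z of tub_b in the frame of carton_b between 0 and 0.009 m and contact force between the fingers and tub_b below 0.1 N and horizontal distance between tub_c and carton_c below 0.02 m and z of tub_c in the frame of carton_c between 0 and 0.009 m and contact force between the fingers and tub_c below 0.1 N and horizontal distance between tub_d and carton_d below 0.02 m and z of tub_d in the frame of carton_d between 0 and 0.009 m and contact force between the fingers and tub_d below 0.1 N and angle between each of bottle, tape's own z axis and vertical below 0.3 rad); the robot touches nothing.
It fails at once if a tub is tipped over (angle between any of tub_a, tub_b, tub_c, tub_d's own z axis and vertical above 0.6 rad).
It fails at once if a tub is let go in mid-air (its underside more than 30 mm above the bench) ((height (world z) of tub_a above 0.03 m and contact force between the fingers and tub_a below 0.01 N) or (height (world z) of tub_b above 0.03 m and contact force between the fingers and tub_b below 0.01 N) or (height (world z) of tub_c above 0.03 m and contact force between the fingers and tub_c below 0.01 N) or (height (world z) of tub_d above 0.03 m and contact force between the fingers and tub_d below 0.01 N)).
It fails at once if the bottle is moved more than 30 mm or knocked over (distance of bottle from where it was at the start of the episode above 0.03 m or angle between bottle's own z axis and vertical above 0.3 rad).
It fails at once if the roll of tape is moved more than 30 mm or knocked over (distance of tape from where it was at the start of the episode above 0.03 m or angle between tape's own z axis and vertical above 0.3 rad).
It also fails if it takes over 122 s, if anything falls off the work surface, if the arm or the gripper's body presses on something with over 40 N, if the wrist force passes 120 N, or if a joint passes its speed limit or range.

## Working session

There is one attempt and no reset: what is moved stays moved. The work goes in short steps, Python scripts to look and compute and a tool call to move; the robot and the scene stay as the last step left them, time stands still between calls to the robot, and variables do not carry over. Pictures are saved under pics/ and viewed, at most 14 in all, crops included, and the job is handed in when it is done.

Besides the shell and the picture viewer there is one more tool, called after ">>>" as name(argument=value, ...), one argument or row to a line, values as JSON. carry_out: Moves the arm, as the interface text tells. Its arguments: {"type":"object","properties":{"moves":{"type":"array","items":{"type":"object","properties":{"jaw":{"type":"number"},"dx":{"type":"number"},"dy":{"type":"number"},"dz":{"type":"number"},"yaw":{"type":"number"}}}},"grip_force":{"type":"number"}},"required":["moves"]}

```bash
mkdir -p pics; python3 - <<'E'
from plant import *
import cv2,numpy as np
for n in("scene","top"):
    cv2.imwrite(f"pics/{n}0.png",read_camera(n)[:,:,::-1]); m=camera_model(n); print(n,np.round(m["camera_matrix"],1).tolist(),np.round(m["view"],3).tolist())
s=read_state();print(s["t"],s["tool_pos"],s["orientation"],s["opening"])
E
```

```text
scene [[426.0, 0.0, 318.3], [0.0, 426.0, 205.5], [0.0, 0.0, 1.0]] [[-0.478, 0.878, 0.016, 0.165], [-0.675, -0.379, 0.633, 0.333], [0.561, 0.292, 0.774, -1.465], [0.0, 0.0, 0.0, 1.0]]
top [[377.3, 0.0, 323.4], [0.0, 377.3, 199.2], [0.0, 0.0, 1.0]] [[0.016, -1.0, -0.003, 0.073], [0.982, 0.015, 0.188, -0.48], [-0.188, -0.006, 0.982, -0.972], [0.0, 0.0, 0.0, 1.0]]
0.1 [0.13940016 0.5830453  0.21770918] [-3.67931957e-01 -3.11962364e+00  2.55101679e-03] 0.09300095658923369
```

View pics/top0.png

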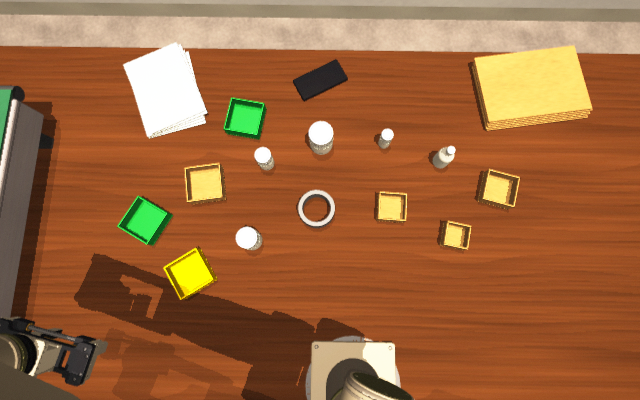

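View pics/scene0.png

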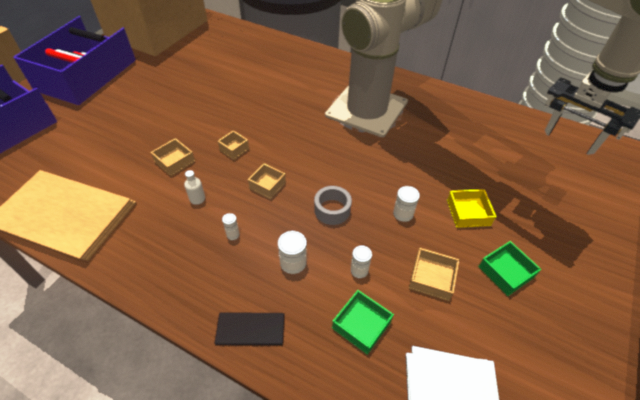

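The top view shows tubs at about (321,137), (248,238), (264,158) and (386,138). The brown cartons are at (205,183), (498,189), (392,207) and (456,235), the bottle at (445,157) and the tape at (317,208). I'll enlarge both views.

```bash
python3 - <<'E'
import cv2
def crop(f,x0,x1,y0,y1,k,o):
    im=cv2.imread(f)[y0:y1,x0:x1]; im=cv2.resize(im,None,fx=k,fy=k,interpolation=cv2.INTER_CUBIC)
    for x in range((x0+19)//20*20,x1,20):
        cv2.line(im,((x-x0)*k,0),((x-x0)*k,6),(255,255,0),1);cv2.putText(im,str(x),((x-x0)*k,16),0,.33,(255,255,0),1)
    for y in range((y0+19)//20*20,y1,20):
        cv2.line(im,(0,(y-y0)*k),(6,(y-y0)*k),(255,255,0),1);cv2.putText(im,str(y),(8,(y-y0)*k),0,.33,(255,255,0),1)
    cv2.imwrite(o,im)
crop("pics/top0.png",180,340,110,260,4,"pics/t1.png")
crop("pics/top0.png",360,530,110,260,4,"pics/t2.png")
crop("pics/scene0.png",280,470,170,300,4,"pics/s1.png")
crop("pics/scene0.png",140,320,120,280,3,"pics/s2.png")
E
```

```text
(no output)
```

View pics/t1.png

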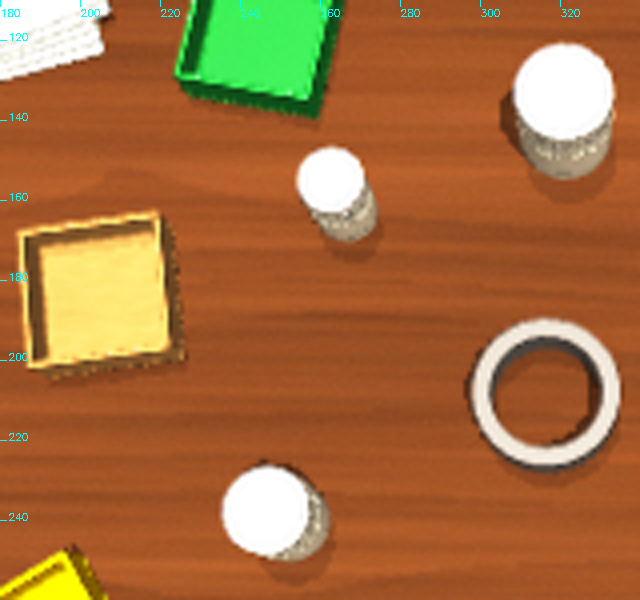

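View pics/t2.png

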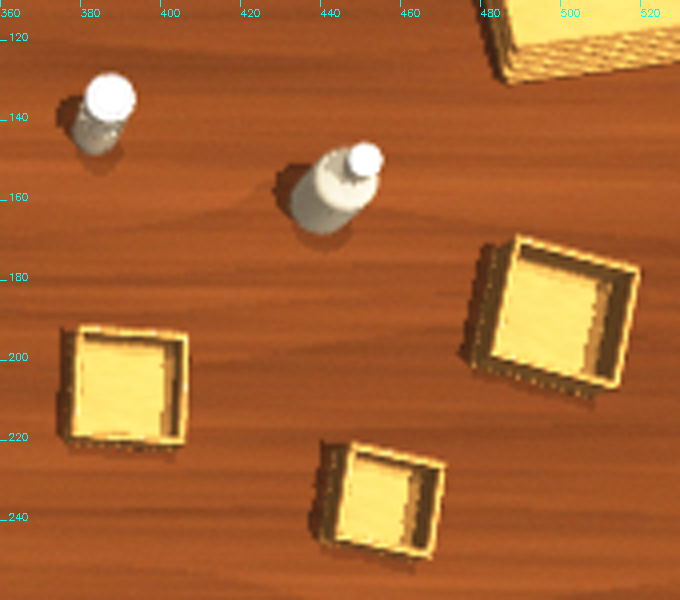

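View pics/s1.png

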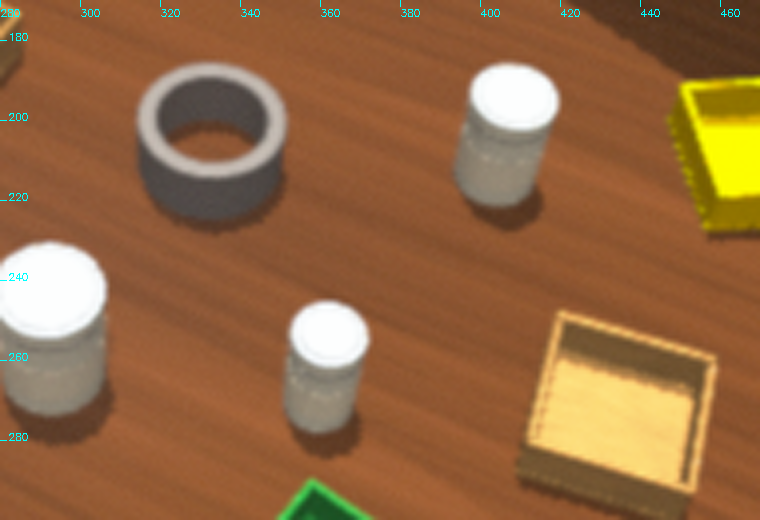

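View pics/s2.png

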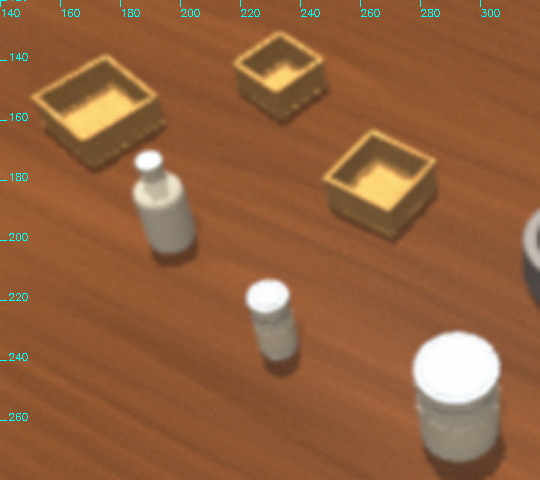

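Crops read: lid centres and rim corners are clear in both views. Next I'll triangulate.

```bash
cat > h.py <<'E'
from plant import *
import numpy as np, cv2
def ray(n,p,m=None):
    m=m or camera_model(n);V=np.array(m["view"]);K=np.array(m["camera_matrix"])
    x,y=(p[0]-K[0,2])/K[0,0],(p[1]-K[1,2])/K[1,1]
    d=V[:3,:3].T@np.array([x,-y,-1]);return -V[:3,:3].T@V[:3,3],d/np.linalg.norm(d)
def tri(rs):
    A=sum(np.eye(3)-np.outer(d,d) for o,d in rs);b=sum((np.eye(3)-np.outer(d,d))@o for o,d in rs)
    return np.linalg.solve(A,b)
def onz(r,z): o,d=r; return o+d*(z-o[2])/d[2]
E
python3 - <<'E'
from h import *
P=dict(A=((321,133),(292.5,242.5),.09),B=((246.5,237.75),(408.5,194.25),.084),C=((262.75,155),(362.25,253.5),.078),D=((387.25,134.25),(229.3,218.7),.072),
a=((203.6,182.75),(436,270.4),.04),b=((501.5,188.1),(172.3,152.7),.04),c=((392.6,206.4),(267,177),.04),d=((457.6,235.4),(233.6,141.2),.04),bottle=((451.25,149.75),(189.7,173.3),.105),tape=((316.25,208.25),(333,200),.048))
for k,(t,s,z) in P.items():
    rt,rs=ray("top",t),ray("scene",s)
    p=tri([rt,rs]);print(k,np.round(p,3),np.round(onz(rt,z)[:2],3),np.round(onz(rs,z)[:2],3),round(np.hypot(*p[:2]),3))
C=dict(a=([(18,232),(158,212),(172,350),(30,368)],(180,110)),b=([(516,236),(640,268),(617,388),(491,358)],(360,110)),c=([(78,327),(188,334),(184,445),(72,437)],(360,110)),d=([(350,443),(446,463),(431,557),(335,543)],(360,110)))
for k,(q,o) in C.items():
    w=np.array([onz(ray("top",(u/4+o[0],v/4+o[1])),.04)[:2] for u,v in q])
    e=np.roll(w,-1,0)-w;print(k,"sides",np.round(np.linalg.norm(e,axis=1),3),"ang",np.round(np.degrees(np.arctan2(e[:,1],e[:,0]))%90,1),w.mean(0).round(3))
print(camera_model("wrist"),cv2.Rodrigues(np.array(read_state()["orientation"]))[0].round(3))
E
```

```text
A [0.651 0.092 0.085] [0.65  0.089] [0.653 0.097] 0.657
B [0.368 0.277 0.079] [0.368 0.274] [0.372 0.28 ] 0.461
C [0.591 0.247 0.073] [0.59  0.244] [0.593 0.251] 0.64
D [ 0.656 -0.089  0.068] [ 0.656 -0.091] [ 0.658 -0.084] 0.662
a [0.522 0.415 0.031] [0.521 0.409] [0.526 0.418] 0.667
b [ 0.518 -0.405  0.033] [ 0.518 -0.405] [ 0.522 -0.395] 0.657
c [ 0.463 -0.106  0.033] [ 0.463 -0.107] [ 0.468 -0.099] 0.475
d [ 0.386 -0.278  0.032] [ 0.387 -0.279] [ 0.393 -0.267] 0.476
bottle [ 0.603 -0.249  0.102] [ 0.603 -0.251] [ 0.605 -0.244] 0.653
tape [0.454 0.101 0.041] [0.453 0.099] [0.458 0.105] 0.465
a sides [0.097 0.098 0.097 0.097] ang [9.4 9.4 8.3 9.7] [0.521 0.409]
b sides [0.086 0.087 0.086 0.089] ang [75.6 75.1 77.  75.2] [ 0.518 -0.405]
c sides [0.075 0.076 0.075 0.076] ang [87.1 86.5 86.8 86.3] [ 0.463 -0.107]
d sides [0.065 0.064 0.064 0.068] ang [78.9 77.8 82.6 79. ] [ 0.387 -0.279]
{'camera_matrix': array([[309.70691629,   0.        , 322.23775458],
       [  0.        , 309.70691629, 194.39329381],
       [  0.        ,   0.        ,   1.        ]]), 'view': array([[ 0.23335401,  0.97239005, -0.00187213, -0.59915409],
       [-0.93288753,  0.22333018, -0.28256766,  0.03132859],
       [-0.27434788,  0.06768478,  0.95924554, -0.3922443 ],
       [ 0.        ,  0.        ,  0.        ,  1.        ]])} [[-0.973  0.233 -0.001]
 [ 0.233  0.973 -0.002]
 [ 0.    -0.002 -1.   ]]
```

Each object's position agrees between the views to within 5–10 mm, and the sizes match the text. First move: square the tool to the world axes and go above tub B.

>>> carry_out(
  moves=[
    {"yaw": -0.118},
    {"yaw": -0.118},
    {"dx": -0.037, "dy": -0.05},
    {"dx": -0.037, "dy": -0.05},
    {"dx": -0.037, "dy": -0.05},
    {"dx": -0.037, "dy": -0.05},
    {"dx": -0.037, "dy": -0.05},
    {"dx": -0.037, "dy": -0.05},
  ],
  grip_force=15,
)

```text
invalid input at $.moves[0]: expected keys jaw, dx, dy, dz, yaw
```

>>> carry_out(
  moves=[
    {"jaw": 0.093},
    {"jaw": 0.093},
  ],
)

```text
invalid input at $.moves[0]: expected keys jaw, dx, dy, dz, yaw
```

```bash
cat >> h.py <<'E'
def wray(p,m):
    V=np.array(m["view"]);K=np.array(m["camera_matrix"])
    x,y=(p[0]-K[0,2])/K[0,0],(p[1]-K[1,2])/K[1,1];r=np.hypot(x,y)+1e-12
    d=np.array([x/r*np.sin(r),-y/r*np.sin(r),-np.cos(r)])
    return -V[:3,:3].T@V[:3,3],V[:3,:3].T@d
def wpix(P,m):
    V=np.array(m["view"]);K=np.array(m["camera_matrix"]);c=V[:3,:3]@P+V[:3,3];c=np.array([c[0],-c[1],-c[2]])
    h=np.hypot(c[0],c[1]);t=np.arctan2(h,c[2]);return K[0,0]*t*c[:2]/h+K[:2,2]
def lid(name,h,guess,save=True):
    "white lid near guess (world xy), height h: centre in world, diameter"
    m=camera_model("wrist");s=read_state();im=read_camera("wrist")
    g=wpix(np.array([*guess,h]),m)
    w=(im.min(2)>225).astype(np.uint8);n,L,st,ce=cv2.connectedComponentsWithStats(w)
    k=min([i for i in range(1,n) if st[i,4]>60],key=lambda i:np.hypot(*(ce[i]-g)))
    cs,_=cv2.findContours((L==k).astype(np.uint8),cv2.RETR_EXTERNAL,cv2.CHAIN_APPROX_NONE)
    q=max(cs,key=len)[:,0,:];P=np.array([onz(wray(p,m),h)[:2] for p in q])
    (c,r)=cv2.minEnclosingCircle((P*1000).astype(np.float32))
    if save: cv2.imwrite(f"pics/w_{name}.png",im[:,:,::-1])
    print(name,"t",round(s["t"],2),"pix",ce[k].round(),"guess",g.round(),"centre",np.round(c,1),"diam",round(2*r,1),"tcp",np.round(s["tool_pos"],4),"ori",np.round(cv2.Rodrigues(s["orientation"])[0][:2,1],3))
E
python3 -c "
from h import *
lid('B1',.084,(.369,.277))"
```

```text
B1 t 0.1 pix [ 13. 226.] guess [168. 368.] centre [80.1 63.5] diam 68.8 tcp [0.1394 0.583  0.2177] ori [0.233 0.973]
```

View pics/w_B1.png

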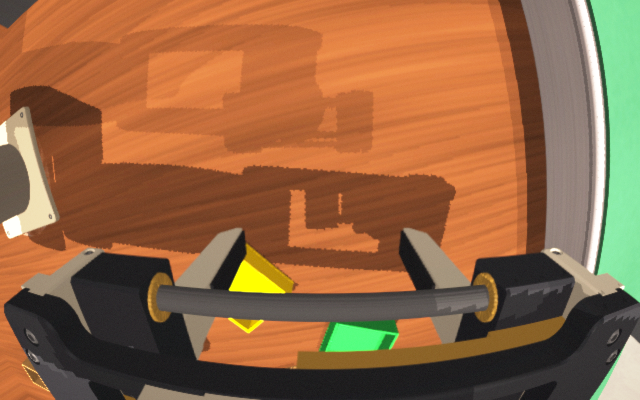

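The wrist view, taken before any motion, shows fingertips at (240,235) and (405,235) with the yellow carton between them. Every row needs all five keys, so I'll resend.

>>> carry_out(
  moves=[
    {"jaw": 0.093, "dx": 0, "dy": 0, "dz": 0, "yaw": -0.118},
    {"jaw": 0.093, "dx": 0, "dy": 0, "dz": 0, "yaw": -0.118},
    {"jaw": 0.093, "dx": -0.037, "dy": -0.05, "dz": 0, "yaw": 0},
    {"jaw": 0.093, "dx": -0.037, "dy": -0.05, "dz": 0, "yaw": 0},
    {"jaw": 0.093, "dx": -0.037, "dy": -0.05, "dz": 0, "yaw": 0},
    {"jaw": 0.093, "dx": -0.037, "dy": -0.05, "dz": 0, "yaw": 0},
    {"jaw": 0.093, "dx": -0.037, "dy": -0.05, "dz": 0, "yaw": 0},
    {"jaw": 0.093, "dx": -0.037, "dy": -0.05, "dz": 0, "yaw": 0},
  ],
  grip_force=15,
)

```text
t: 1.15
tool_pos: [0.3626, 0.2821, 0.2186]
orientation: [-0.002, 3.141, 0.0]
force: [0.9, -0.1, 0.6]
opening: 0.093
gripper_force: 0.0
```

>>> carry_out(
  moves=[
    {"jaw": 0.093, "dx": 0, "dy": 0, "dz": 0, "yaw": 0},
    {"jaw": 0.093, "dx": 0, "dy": 0, "dz": 0, "yaw": 0},
  ],
)

```text
t: 1.4
tool_pos: [0.3617, 0.284, 0.2185]
orientation: [0.0, -3.141, -0.001]
force: [-0.4, -0.8, -0.3]
opening: 0.0928
gripper_force: 0.0
```

```bash
python3 -c "
from h import *
lid('B2',.084,(.369,.277))"
```

```text
B2 t 1.4 pix [317. 190.] guess [315. 193.] centre [367.5 278.8] diam 54.6 tcp [0.3617 0.284  0.2185] ori [-0.  1.]
```

View pics/w_B2.png

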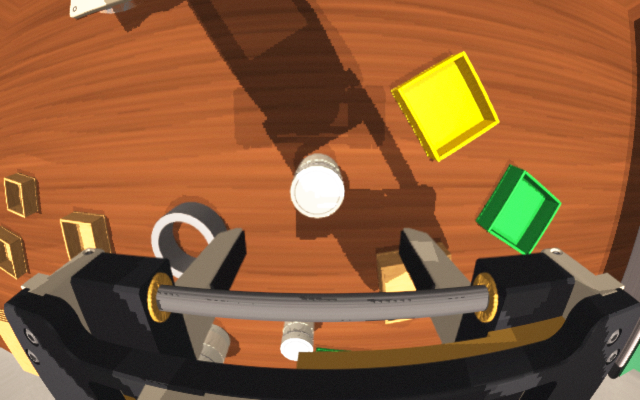

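The wrist view shows tub B's lid at (317,190), with a diameter of 54.6 mm (55 expected). I'll descend and grip.

>>> carry_out(
  moves=[
    {"jaw": 0.093, "dx": -0.006, "dy": -0.005, "dz": 0, "yaw": 0},
    {"jaw": 0.093, "dx": 0, "dy": 0, "dz": 0.05, "yaw": 0},
    {"jaw": 0.093, "dx": 0, "dy": 0, "dz": 0.05, "yaw": 0},
    {"jaw": 0.093, "dx": 0, "dy": 0, "dz": 0.045, "yaw": 0},
    {"jaw": 0.093, "dx": 0, "dy": 0, "dz": 0.027, "yaw": 0},
    {"jaw": 0.07, "dx": 0, "dy": 0, "dz": 0, "yaw": 0},
    {"jaw": 0.06, "dx": 0, "dy": 0, "dz": 0, "yaw": 0},
    {"jaw": 0.058, "dx": 0, "dy": 0, "dz": 0, "yaw": 0},
  ],
  grip_force=25,
)

```text
t: 2.45
tool_pos: [0.3691, 0.2798, 0.0485]
orientation: [-0.003, 3.139, 0.002]
force: [0.5, -0.8, -0.4]
opening: 0.0674
gripper_force: 0.0
```

>>> carry_out(
  moves=[
    {"jaw": 0.045, "dx": 0, "dy": 0, "dz": 0, "yaw": 0},
    {"jaw": 0.045, "dx": 0, "dy": 0, "dz": 0, "yaw": 0},
    {"jaw": 0.045, "dx": 0, "dy": 0, "dz": 0, "yaw": 0},
    {"jaw": 0.045, "dx": 0, "dy": 0, "dz": 0, "yaw": 0},
  ],
)

```text
t: 2.95
tool_pos: [0.3687, 0.2792, 0.0477]
orientation: [-0.002, 3.14, 0.001]
force: [-0.6, -0.5, 6.2]
opening: 0.0548
gripper_force: 25.0
```

>>> carry_out(
  moves=[
    {"jaw": 0.045, "dx": 0, "dy": 0, "dz": -0.02, "yaw": 0},
    {"jaw": 0.045, "dx": 0, "dy": 0, "dz": -0.04, "yaw": 0},
    {"jaw": 0.045, "dx": 0, "dy": 0, "dz": -0.045, "yaw": 0},
    {"jaw": 0.045, "dx": 0, "dy": 0, "dz": -0.045, "yaw": 0},
    {"jaw": 0.045, "dx": 0, "dy": -0.025, "dz": 0, "yaw": 0},
    {"jaw": 0.045, "dx": -0.011, "dy": -0.048, "dz": 0, "yaw": 0},
    {"jaw": 0.045, "dx": -0.011, "dy": -0.048, "dz": 0, "yaw": 0},
    {"jaw": 0.045, "dx": -0.011, "dy": -0.048, "dz": 0, "yaw": 0},
  ],
)

```text
t: 3.95
tool_pos: [0.401, 0.1084, 0.1965]
orientation: [-0.003, 3.141, 0.0]
force: [1.2, -0.2, -2.6]
opening: 0.0546
gripper_force: 25.0
```

>>> carry_out(
  moves=[
    {"jaw": 0.045, "dx": -0.011, "dy": -0.048, "dz": 0, "yaw": 0},
    {"jaw": 0.045, "dx": -0.011, "dy": -0.048, "dz": 0, "yaw": 0},
    {"jaw": 0.045, "dx": -0.011, "dy": -0.048, "dz": 0, "yaw": 0},
    {"jaw": 0.045, "dx": -0.011, "dy": -0.048, "dz": 0, "yaw": 0},
    {"jaw": 0.045, "dx": -0.011, "dy": -0.048, "dz": 0, "yaw": 0},
    {"jaw": 0.045, "dx": -0.011, "dy": -0.048, "dz": 0, "yaw": 0},
    {"jaw": 0.045, "dx": -0.011, "dy": -0.048, "dz": 0, "yaw": 0},
    {"jaw": 0.045, "dx": -0.011, "dy": -0.048, "dz": 0, "yaw": 0},
  ],
)

```text
t: 4.95
tool_pos: [0.4895, -0.2756, 0.1963]
orientation: [0.001, -3.141, -0.001]
force: [1.4, 0.6, -0.9]
opening: 0.0545
gripper_force: 25.0
```

>>> carry_out(
  moves=[
    {"jaw": 0.045, "dx": -0.011, "dy": -0.048, "dz": 0, "yaw": 0},
    {"jaw": 0.045, "dx": -0.011, "dy": -0.048, "dz": 0, "yaw": 0},
    {"jaw": 0.045, "dx": 0, "dy": 0, "dz": 0, "yaw": 0},
    {"jaw": 0.045, "dx": 0, "dy": 0, "dz": 0, "yaw": 0},
  ],
)

```text
t: 5.45
tool_pos: [0.5113, -0.3696, 0.1959]
orientation: [0.001, -3.141, -0.002]
force: [0.1, 0.9, -1.1]
opening: 0.0548
gripper_force: 25.0
```

```bash
python3 - <<'E'
from h import *
m=camera_model("wrist");s=read_state();im=read_camera("wrist")
np.save("wb.npy",np.array(m["view"]));print(s["tool_pos"],s["opening"],wpix(np.array([.518,-.4,.04]),m))
cv2.imwrite("pics/w_b.png",cv2.resize(im[:,:,::-1],(800,500)))
E
```

```text
[ 0.51133065 -0.36960154  0.19591671] 0.05477869918606475 [293.54373693 187.4101961 ]
```

View pics/w_b.png

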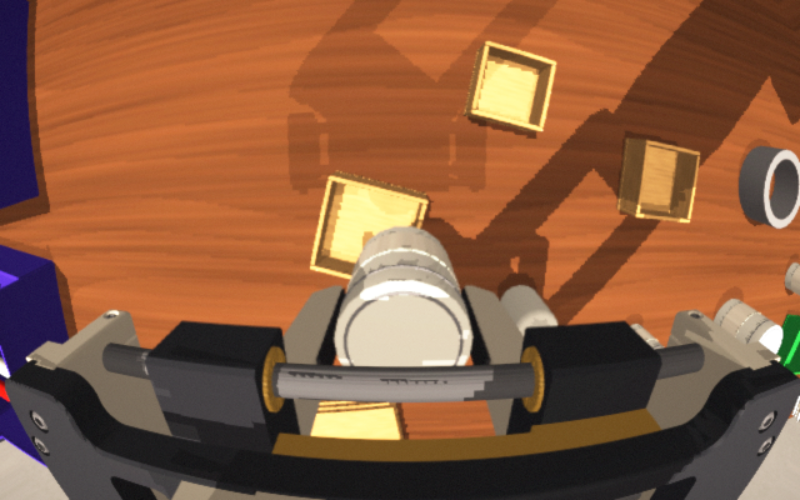

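The wrist view (×1.25) shows carton b's rim corners at (332,173), (428,197) and (312,270), d's rim around (513,88) and c's around (658,180). I'll use these to refine the carton centres.

```bash
python3 - <<'E'
from h import *
m=camera_model("wrist")
for n,q in dict(b=[(428,197),(312,270)],c=[(623,137),(700,150),(691,222),(619,213)],d=[(487,42),(556,63),(543,131),(467,114)]).items():
    w=np.array([onz(wray((u/1.25,v/1.25),m),.04)[:2] for u,v in q]);print(n,w.mean(0).round(4),np.linalg.norm(np.diff(w,axis=0),axis=1).round(3))
E
```

```text
b [ 0.5188 -0.3991] [0.123]
c [ 0.4626 -0.1141] [0.103 0.077 0.099]
d [ 0.3895 -0.2749] [0.063 0.062 0.068]
```

>>> carry_out(
  moves=[
    {"jaw": 0.045, "dx": -0.008, "dy": -0.029, "dz": 0, "yaw": 0},
    {"jaw": 0.045, "dx": 0, "dy": 0, "dz": 0.02, "yaw": 0},
    {"jaw": 0.045, "dx": 0, "dy": 0, "dz": 0.04, "yaw": 0},
    {"jaw": 0.045, "dx": 0, "dy": 0, "dz": 0.04, "yaw": 0},
    {"jaw": 0.045, "dx": 0, "dy": 0, "dz": 0.025, "yaw": 0},
    {"jaw": 0.045, "dx": 0, "dy": 0, "dz": 0.013, "yaw": 0},
    {"jaw": 0.045, "dx": 0, "dy": 0, "dz": 0.003, "yaw": 0},
    {"jaw": 0.045, "dx": 0, "dy": 0, "dz": 0, "yaw": 0},
  ],
)

```text
t: 6.5
tool_pos: [0.5203, -0.3992, 0.0568]
orientation: [-0.002, 3.14, -0.002]
force: [-0.2, -0.5, -1.0]
opening: 0.0546
gripper_force: 25.0
```

>>> carry_out(
  moves=[
    {"jaw": 0.045, "dx": 0, "dy": 0, "dz": 0.001, "yaw": 0},
    {"jaw": 0.045, "dx": 0, "dy": 0, "dz": 0.001, "yaw": 0},
    {"jaw": 0.045, "dx": 0, "dy": 0, "dz": 0, "yaw": 0},
  ],
)

```text
t: 6.88
tool_pos: [0.5198, -0.3992, 0.0539]
orientation: [-0.002, 3.141, -0.0]
force: [-1.1, -0.5, -1.8]
opening: 0.0547
gripper_force: 25.0
```

>>> carry_out(
  moves=[
    {"jaw": 0.045, "dx": 0, "dy": 0, "dz": 0.001, "yaw": 0},
    {"jaw": 0.045, "dx": 0, "dy": 0, "dz": 0.001, "yaw": 0},
    {"jaw": 0.045, "dx": 0, "dy": 0, "dz": 0, "yaw": 0},
  ],
)

```text
t: 7.25
tool_pos: [0.5198, -0.3991, 0.0519]
orientation: [-0.002, 3.142, -0.0]
force: [-1.4, 1.0, 0.6]
opening: 0.0551
gripper_force: 25.0
```

>>> carry_out(
  moves=[
    {"jaw": 0.045, "dx": 0, "dy": 0, "dz": 0.001, "yaw": 0},
    {"jaw": 0.045, "dx": 0, "dy": 0, "dz": 0, "yaw": 0},
  ],
)

```text
t: 7.5
tool_pos: [0.5199, -0.3991, 0.0519]
orientation: [-0.002, 3.141, -0.0]
force: [-4.6, 3.2, 8.2]
opening: 0.0546
gripper_force: 25.0
```

>>> carry_out(
  moves=[
    {"jaw": 0.06, "dx": 0, "dy": 0, "dz": 0, "yaw": 0},
    {"jaw": 0.08, "dx": 0, "dy": 0, "dz": 0, "yaw": 0},
    {"jaw": 0.093, "dx": 0, "dy": 0, "dz": 0, "yaw": 0},
    {"jaw": 0.093, "dx": 0, "dy": 0, "dz": 0, "yaw": 0},
    {"jaw": 0.093, "dx": 0, "dy": 0, "dz": -0.03, "yaw": 0},
    {"jaw": 0.093, "dx": 0, "dy": 0, "dz": -0.05, "yaw": 0},
    {"jaw": 0.093, "dx": 0, "dy": 0, "dz": -0.05, "yaw": 0},
    {"jaw": 0.093, "dx": 0, "dy": 0, "dz": -0.04, "yaw": 0},
  ],
)

```text
t: 8.5
tool_pos: [0.5201, -0.3993, 0.2232]
orientation: [-0.002, 3.14, -0.002]
force: [0.7, 0.2, 0.3]
opening: 0.0931
gripper_force: 0.0
```

>>> carry_out(
  moves=[
    {"jaw": 0.093, "dx": -0.02, "dy": 0.045, "dz": 0, "yaw": 0},
    {"jaw": 0.093, "dx": -0.02, "dy": 0.045, "dz": 0, "yaw": 0},
    {"jaw": 0.093, "dx": -0.02, "dy": 0.045, "dz": 0, "yaw": 0},
    {"jaw": 0.093, "dx": -0.02, "dy": 0.045, "dz": 0, "yaw": 0},
    {"jaw": 0.093, "dx": -0.02, "dy": 0.045, "dz": 0, "yaw": 0},
    {"jaw": 0.093, "dx": -0.02, "dy": 0.045, "dz": 0, "yaw": 0},
    {"jaw": 0.093, "dx": -0.016, "dy": 0.042, "dz": 0, "yaw": 0},
    {"jaw": 0.093, "dx": 0, "dy": 0, "dz": 0, "yaw": 0},
  ],
)

```text
t: 9.5
tool_pos: [0.6561, -0.0834, 0.2204]
orientation: [0.009, -3.141, -0.001]
force: [0.6, -0.7, -0.3]
opening: 0.0932
gripper_force: 0.0
```

```bash
python3 -c "
from h import *
lid('D1',.072,(.656,-.087));lid('b_placed',.088,(.519,-.399),False)"
```

```text
D1 t 9.5 pix [318. 181.] guess [318. 183.] centre [654.9 -87.3] diam 32.7 tcp [ 0.6561 -0.0834  0.2204] ori [-0.005  1.   ]
b_placed t 9.55 pix [67. 80.] guess [67. 81.] centre [ 518.7 -398.3] diam 54.2 tcp [ 0.6556 -0.0853  0.2204] ori [-0.004  1.   ]
```

View pics/w_D1.png

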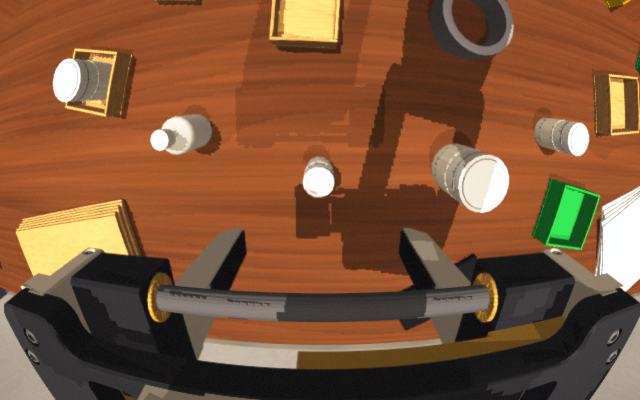

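Tub B stands at (0.5187,-0.3983), on target in carton b. Tub D's lid is at (318,181), 32.7 mm across. I'll descend on D.

>>> carry_out(
  moves=[
    {"jaw": 0.093, "dx": 0, "dy": -0.001, "dz": 0.05, "yaw": 0},
    {"jaw": 0.093, "dx": 0, "dy": 0, "dz": 0.05, "yaw": 0},
    {"jaw": 0.09, "dx": 0, "dy": 0, "dz": 0.05, "yaw": 0},
    {"jaw": 0.06, "dx": 0, "dy": 0, "dz": 0.026, "yaw": 0},
    {"jaw": 0.05, "dx": 0, "dy": 0, "dz": 0, "yaw": 0},
    {"jaw": 0.04, "dx": 0, "dy": 0, "dz": 0, "yaw": 0},
    {"jaw": 0.037, "dx": 0, "dy": 0, "dz": 0, "yaw": 0},
    {"jaw": 0.037, "dx": 0, "dy": 0, "dz": 0, "yaw": 0},
  ],
  grip_force=20,
)

```text
t: 10.6
tool_pos: [0.6564, -0.0881, 0.0464]
orientation: [-0.002, 3.139, -0.001]
force: [0.1, 1.2, 0.6]
opening: 0.0447
gripper_force: 0.0
```

>>> carry_out(
  moves=[
    {"jaw": 0.025, "dx": 0, "dy": 0, "dz": 0, "yaw": 0},
    {"jaw": 0.025, "dx": 0, "dy": 0, "dz": 0, "yaw": 0},
    {"jaw": 0.025, "dx": 0, "dy": 0, "dz": 0, "yaw": 0},
    {"jaw": 0.025, "dx": 0, "dy": 0, "dz": 0, "yaw": 0},
  ],
)

```text
t: 11.1
tool_pos: [0.6558, -0.0878, 0.0453]
orientation: [-0.002, 3.141, -0.0]
force: [-1.6, 0.9, 5.6]
opening: 0.0325
gripper_force: 20.0
```

>>> carry_out(
  moves=[
    {"jaw": 0.025, "dx": 0, "dy": 0, "dz": -0.02, "yaw": 0},
    {"jaw": 0.025, "dx": 0, "dy": 0, "dz": -0.04, "yaw": 0},
    {"jaw": 0.025, "dx": 0, "dy": 0, "dz": -0.045, "yaw": 0},
    {"jaw": 0.025, "dx": 0, "dy": 0, "dz": -0.045, "yaw": 0},
    {"jaw": 0.025, "dx": 0.02, "dy": -0.014, "dz": 0, "yaw": 0},
    {"jaw": 0.025, "dx": 0.038, "dy": -0.027, "dz": 0, "yaw": 0},
    {"jaw": 0.025, "dx": 0.038, "dy": -0.027, "dz": 0, "yaw": 0},
    {"jaw": 0.025, "dx": 0.038, "dy": -0.027, "dz": 0, "yaw": 0},
  ],
)

```text
t: 12.1
tool_pos: [0.5202, -0.1837, 0.1955]
orientation: [-0.002, 3.141, -0.001]
force: [-0.9, -1.0, -0.4]
opening: 0.0325
gripper_force: 20.0
```

>>> carry_out(
  moves=[
    {"jaw": 0.025, "dx": 0.038, "dy": -0.027, "dz": 0, "yaw": 0},
    {"jaw": 0.025, "dx": 0.038, "dy": -0.027, "dz": 0, "yaw": 0},
    {"jaw": 0.025, "dx": 0.038, "dy": -0.027, "dz": 0, "yaw": 0},
    {"jaw": 0.025, "dx": 0.018, "dy": -0.011, "dz": 0, "yaw": 0},
    {"jaw": 0.025, "dx": 0, "dy": 0, "dz": 0, "yaw": 0},
    {"jaw": 0.025, "dx": 0, "dy": 0, "dz": 0, "yaw": 0},
  ],
)

```text
t: 12.85
tool_pos: [0.3901, -0.275, 0.1952]
orientation: [-0.002, 3.141, -0.0]
force: [-1.5, 1.1, 0.0]
opening: 0.0324
gripper_force: 20.0
```

```bash
python3 - <<'E'
from h import *
m=camera_model("wrist");s=read_state();im=read_camera("wrist");print(s["tool_pos"])
cv2.imwrite("pics/w_d.png",cv2.resize(im[60:330,150:550,::-1],(800,540)))
E
```

```text
[ 0.39009432 -0.27496374  0.19521521]
```

View pics/w_d.png

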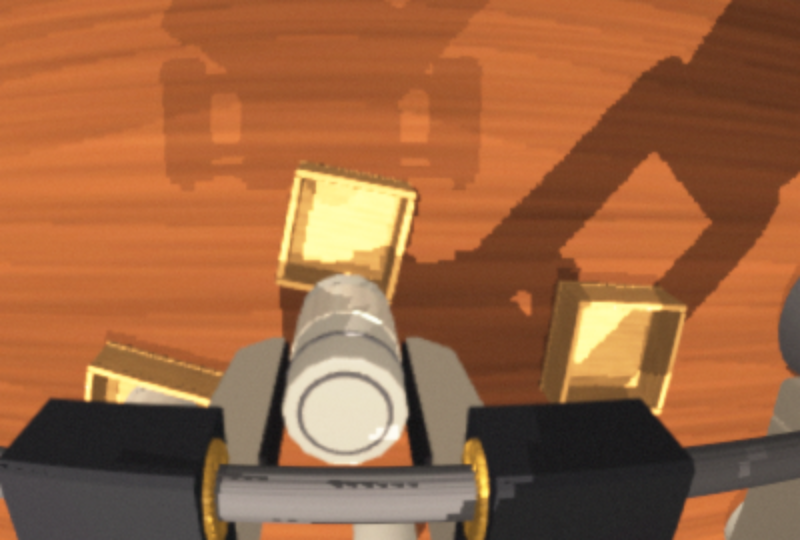

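This ×2 crop shows carton d's rim corners at (416,192) and (277,283), and c's at (575,283), (687,303) and (660,412).

```bash
python3 - <<'E'
from h import *
m=camera_model("wrist")
for n,q in dict(d=[(416,192),(277,283)],c=[(575,283),(660,412)]).items():
    w=np.array([onz(wray((150+u/2,60+v/2),m),.04)[:2] for u,v in q]);print(n,w.mean(0).round(4),np.linalg.norm(np.diff(w,axis=0)).round(3))
E
```

```text
d [ 0.3878 -0.274 ] 0.09
c [ 0.4578 -0.1051] 0.117
```

>>> carry_out(
  moves=[
    {"jaw": 0.025, "dx": 0.002, "dy": 0.001, "dz": 0.02, "yaw": 0},
    {"jaw": 0.025, "dx": 0, "dy": 0, "dz": 0.04, "yaw": 0},
    {"jaw": 0.025, "dx": 0, "dy": 0, "dz": 0.04, "yaw": 0},
    {"jaw": 0.025, "dx": 0, "dy": 0, "dz": 0.027, "yaw": 0},
    {"jaw": 0.025, "dx": 0, "dy": 0, "dz": 0.013, "yaw": 0},
    {"jaw": 0.025, "dx": 0, "dy": 0, "dz": 0.003, "yaw": 0},
    {"jaw": 0.025, "dx": 0, "dy": 0, "dz": 0.001, "yaw": 0},
    {"jaw": 0.025, "dx": 0, "dy": 0, "dz": 0.001, "yaw": 0},
  ],
)

```text
t: 13.9
tool_pos: [0.3884, -0.2748, 0.0508]
orientation: [-0.002, 3.14, -0.002]
force: [-0.9, -0.8, -0.9]
opening: 0.0325
gripper_force: 20.0
```

>>> carry_out(
  moves=[
    {"jaw": 0.025, "dx": 0, "dy": 0, "dz": 0.001, "yaw": 0},
    {"jaw": 0.025, "dx": 0, "dy": 0, "dz": 0, "yaw": 0},
  ],
)

```text
t: 14.15
tool_pos: [0.388, -0.2745, 0.0492]
orientation: [-0.002, 3.141, -0.001]
force: [-0.0, 0.5, 0.9]
opening: 0.0327
gripper_force: 20.0
```

>>> carry_out(
  moves=[
    {"jaw": 0.025, "dx": 0, "dy": 0, "dz": 0.001, "yaw": 0},
    {"jaw": 0.025, "dx": 0, "dy": 0, "dz": 0, "yaw": 0},
  ],
)

```text
t: 14.4
tool_pos: [0.3883, -0.2746, 0.0492]
orientation: [-0.002, 3.14, -0.001]
force: [-3.1, 2.9, 10.9]
opening: 0.0325
gripper_force: 20.0
```

>>> carry_out(
  moves=[
    {"jaw": 0.04, "dx": 0, "dy": 0, "dz": 0, "yaw": 0},
    {"jaw": 0.06, "dx": 0, "dy": 0, "dz": 0, "yaw": 0},
    {"jaw": 0.08, "dx": 0, "dy": 0, "dz": 0, "yaw": 0},
    {"jaw": 0.093, "dx": 0, "dy": 0, "dz": 0, "yaw": 0},
    {"jaw": 0.093, "dx": 0, "dy": 0, "dz": -0.03, "yaw": 0},
    {"jaw": 0.093, "dx": 0, "dy": 0, "dz": -0.05, "yaw": 0},
    {"jaw": 0.093, "dx": 0, "dy": 0, "dz": -0.05, "yaw": 0},
    {"jaw": 0.093, "dx": 0, "dy": 0, "dz": -0.04, "yaw": 0},
  ],
)

```text
t: 15.4
tool_pos: [0.3878, -0.2744, 0.2199]
orientation: [-0.002, 3.14, -0.002]
force: [1.0, -0.4, 0.8]
opening: 0.0927
gripper_force: 0.0
```

>>> carry_out(
  moves=[
    {"jaw": 0.093, "dx": -0.033, "dy": 0.046, "dz": 0, "yaw": 0},
    {"jaw": 0.093, "dx": -0.033, "dy": 0.046, "dz": 0, "yaw": 0},
    {"jaw": 0.093, "dx": -0.033, "dy": 0.046, "dz": 0, "yaw": 0},
    {"jaw": 0.093, "dx": -0.033, "dy": 0.046, "dz": 0, "yaw": 0},
    {"jaw": 0.093, "dx": -0.033, "dy": 0.046, "dz": 0, "yaw": 0},
    {"jaw": 0.093, "dx": -0.033, "dy": 0.046, "dz": 0, "yaw": 0},
    {"jaw": 0.093, "dx": -0.033, "dy": 0.046, "dz": 0, "yaw": 0},
    {"jaw": 0.093, "dx": -0.033, "dy": 0.046, "dz": 0, "yaw": 0},
  ],
)

```text
t: 16.4
tool_pos: [0.652, 0.0958, 0.2174]
orientation: [0.002, -3.142, 0.0]
force: [0.8, -1.1, 1.6]
opening: 0.0927
gripper_force: 0.0
```

>>> carry_out(
  moves=[
    {"jaw": 0.093, "dx": 0, "dy": 0, "dz": 0, "yaw": 0},
    {"jaw": 0.093, "dx": 0, "dy": 0, "dz": 0, "yaw": 0},
  ],
)

```text
t: 16.65
tool_pos: [0.6508, 0.094, 0.217]
orientation: [0.003, -3.14, 0.001]
force: [-1.2, 0.2, 1.1]
opening: 0.093
gripper_force: 0.0
```

```bash
python3 -c "
from h import *
lid('A1',.09,(.651,.094));lid('d_placed',.076,(.388,-.274),False);lid('C',.078,(.591,.248),False)"
```

```text
A1 t 16.65 pix [319. 185.] guess [322. 189.] centre [647.5  91.5] diam 60.3 tcp [0.6508 0.094  0.217 ] ori [-0.002  1.   ]
d_placed t 16.7 pix [50.  5.] guess [51.  1.] centre [ 389.4 -274.2] diam 30.7 tcp [0.6508 0.0934 0.2175] ori [-0.001  1.   ]
C t 16.75 pix [474. 130.] guess [468. 131.] centre [590.3 249.7] diam 42.7 tcp [0.6508 0.093  0.2179] ori [-0.  1.]
```

A's lid reads 60 mm, so part of it is probably shaded. I'll recheck on the saved picture with other thresholds.

```bash
python3 - <<'E'
from h import *
im=cv2.imread("pics/w_A1.png");m=camera_model("wrist")
for t in(225,205,190,175,160):
    n,L,st,ce=cv2.connectedComponentsWithStats((im.min(2)>t).astype(np.uint8));k=L[185,319]
    q=np.argwhere(L==k)[:,::-1];P=np.array([onz(wray(p,m),.09)[:2] for p in q]);print(t,st[k],(P.min(0)*1000).round(1),(P.max(0)*1000).round(1))
E
```

```text
225 [ 289  156   60   58 2487] [619.   60.4] [677.1 118.8]
205 [ 289  155   65   64 2846] [618.   60.4] [682.5 123.9]
190 [ 289  155   66   64 2991] [618.   60.4] [682.5 124.7]
175 [ 289  155   66   64 3148] [618.   60.4] [682.5 124.8]
160 [ 289  154   66   66 3313] [617.   60.4] [683.6 124.8]
```

```bash
python3 -c "
import cv2
im=cv2.imread('pics/w_A1.png')[110:260,220:420];cv2.imwrite('pics/A1c.png',cv2.resize(im,None,fx=4,fy=4,interpolation=2))"
```

```text
(no output)
```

View pics/A1c.png

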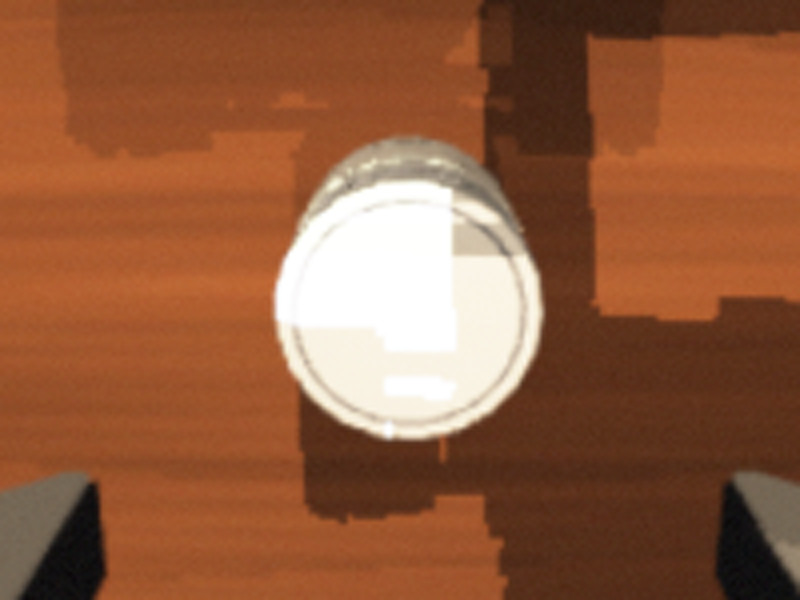

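The crop shows A's lid spanning x 275–543 and y 180–440. That puts its centre at (0.650,0.093) with a diameter of about 65 mm, right under the tool. I'll descend.

>>> carry_out(
  moves=[
    {"jaw": 0.093, "dx": 0, "dy": 0, "dz": 0.05, "yaw": 0},
    {"jaw": 0.093, "dx": 0, "dy": 0, "dz": 0.05, "yaw": 0},
    {"jaw": 0.093, "dx": 0, "dy": 0, "dz": 0.04, "yaw": 0},
    {"jaw": 0.093, "dx": 0, "dy": 0, "dz": 0.03, "yaw": 0},
    {"jaw": 0.08, "dx": 0, "dy": 0, "dz": 0, "yaw": 0},
    {"jaw": 0.07, "dx": 0, "dy": 0, "dz": 0, "yaw": 0},
    {"jaw": 0.07, "dx": 0, "dy": 0, "dz": 0, "yaw": 0},
    {"jaw": 0.07, "dx": 0, "dy": 0, "dz": 0, "yaw": 0},
  ],
  grip_force=25,
)

```text
t: 17.8
tool_pos: [0.6522, 0.0942, 0.0494]
orientation: [-0.002, 3.139, 0.0]
force: [-0.2, 0.7, 0.0]
opening: 0.0705
gripper_force: 0.0
```

>>> carry_out(
  moves=[
    {"jaw": 0.055, "dx": 0, "dy": 0, "dz": 0, "yaw": 0},
    {"jaw": 0.055, "dx": 0, "dy": 0, "dz": 0, "yaw": 0},
    {"jaw": 0.055, "dx": 0, "dy": 0, "dz": 0, "yaw": 0},
    {"jaw": 0.055, "dx": 0, "dy": 0, "dz": 0, "yaw": 0},
  ],
)

```text
t: 18.3
tool_pos: [0.6518, 0.094, 0.0487]
orientation: [-0.002, 3.14, -0.0]
force: [-1.0, -1.6, 6.1]
opening: 0.0657
gripper_force: 25.0
```

>>> carry_out(
  moves=[
    {"jaw": 0.055, "dx": 0, "dy": 0, "dz": -0.02, "yaw": 0},
    {"jaw": 0.055, "dx": 0, "dy": 0, "dz": -0.04, "yaw": 0},
    {"jaw": 0.055, "dx": 0, "dy": 0, "dz": -0.045, "yaw": 0},
    {"jaw": 0.055, "dx": 0, "dy": 0, "dz": -0.045, "yaw": 0},
    {"jaw": 0.055, "dx": 0.008, "dy": 0.02, "dz": 0, "yaw": 0},
    {"jaw": 0.055, "dx": 0.016, "dy": 0.04, "dz": 0, "yaw": 0},
    {"jaw": 0.055, "dx": 0.016, "dy": 0.04, "dz": 0, "yaw": 0},
    {"jaw": 0.055, "dx": 0.016, "dy": 0.04, "dz": 0, "yaw": 0},
  ],
)

```text
t: 19.3
tool_pos: [0.5928, 0.2358, 0.1958]
orientation: [0.002, -3.139, 0.001]
force: [-0.5, 0.3, -2.4]
opening: 0.0659
gripper_force: 25.0
```

>>> carry_out(
  moves=[
    {"jaw": 0.055, "dx": 0.016, "dy": 0.04, "dz": 0, "yaw": 0},
    {"jaw": 0.055, "dx": 0.016, "dy": 0.04, "dz": 0, "yaw": 0},
    {"jaw": 0.055, "dx": 0.016, "dy": 0.04, "dz": 0, "yaw": 0},
    {"jaw": 0.055, "dx": 0.016, "dy": 0.04, "dz": 0, "yaw": 0},
    {"jaw": 0.055, "dx": 0.008, "dy": 0.02, "dz": 0, "yaw": 0},
    {"jaw": 0.055, "dx": 0, "dy": 0, "dz": 0, "yaw": 0},
    {"jaw": 0.055, "dx": 0, "dy": 0, "dz": 0, "yaw": 0},
  ],
)

```text
t: 20.18
tool_pos: [0.5228, 0.4131, 0.197]
orientation: [0.001, -3.141, 0.002]
force: [-1.0, -0.1, -2.9]
opening: 0.066
gripper_force: 25.0
```

```bash
python3 - <<'E'
from h import *
m=camera_model("wrist");s=read_state();im=read_camera("wrist");print(s["tool_pos"])
cv2.imwrite("pics/w_a.png",cv2.resize(im[60:330,150:550,::-1],(800,540)))
E
```

```text
[0.52278402 0.41310969 0.19696021]
```

View pics/w_a.png

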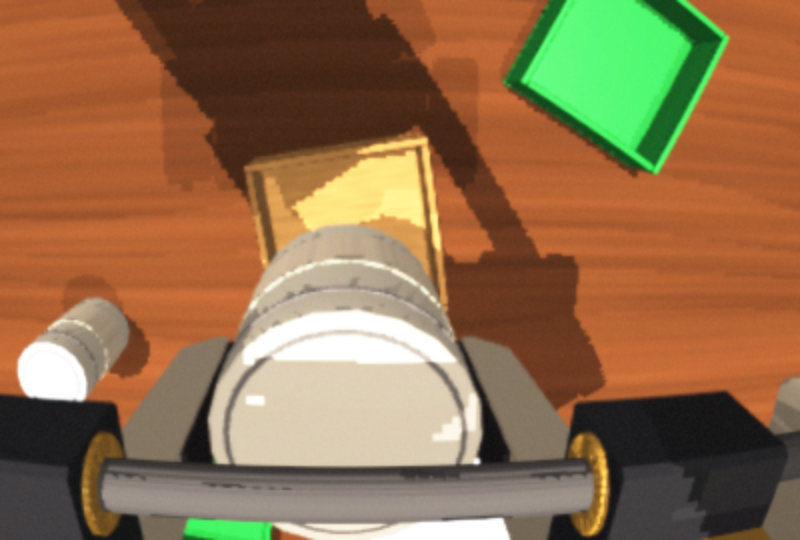

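The ×2 crop shows carton a's near rim corners at (247,167) and (428,141). The tub hides the far side, so I'll get the centre from the near edge and the 98 mm side.

```bash
python3 - <<'E'
from h import *
m=camera_model("wrist")
w=np.array([onz(wray((150+u/2,60+v/2),m),.04)[:2] for u,v in[(247,167),(428,141)]]);e=w[1]-w[0];L=np.linalg.norm(e);e/=L
print(L,np.degrees(np.arctan2(e[1],e[0])),w.mean(0),w.mean(0)+.049*np.array([e[1],-e[0]]))
E
```

```text
0.09615905857928043 98.15335157133396 [0.47527773 0.40925435] [0.52378244 0.41620368]
```

>>> carry_out(
  moves=[
    {"jaw": 0.055, "dx": -0.002, "dy": 0.002, "dz": 0.02, "yaw": 0},
    {"jaw": 0.055, "dx": 0, "dy": 0, "dz": 0.04, "yaw": 0},
    {"jaw": 0.055, "dx": 0, "dy": 0, "dz": 0.04, "yaw": 0},
    {"jaw": 0.055, "dx": 0, "dy": 0, "dz": 0.025, "yaw": 0},
    {"jaw": 0.055, "dx": 0, "dy": 0, "dz": 0.012, "yaw": 0},
    {"jaw": 0.055, "dx": 0, "dy": 0, "dz": 0.003, "yaw": 0},
    {"jaw": 0.055, "dx": 0, "dy": 0, "dz": 0.001, "yaw": 0},
    {"jaw": 0.055, "dx": 0, "dy": 0, "dz": 0.001, "yaw": 0},
  ],
)

```text
t: 21.22
tool_pos: [0.5257, 0.4166, 0.0572]
orientation: [-0.002, 3.139, 0.002]
force: [-0.1, -0.1, -3.4]
opening: 0.0657
gripper_force: 25.0
```

>>> carry_out(
  moves=[
    {"jaw": 0.055, "dx": 0, "dy": 0, "dz": 0.001, "yaw": 0},
    {"jaw": 0.055, "dx": 0, "dy": 0, "dz": 0, "yaw": 0},
  ],
)

```text
t: 21.48
tool_pos: [0.5249, 0.4161, 0.055]
orientation: [-0.002, 3.141, 0.0]
force: [0.6, -0.6, -3.1]
opening: 0.0656
gripper_force: 25.0
```

>>> carry_out(
  moves=[
    {"jaw": 0.055, "dx": 0, "dy": 0, "dz": 0.001, "yaw": 0},
    {"jaw": 0.055, "dx": 0, "dy": 0, "dz": 0.001, "yaw": 0},
    {"jaw": 0.055, "dx": 0, "dy": 0, "dz": 0, "yaw": 0},
  ],
)

```text
t: 21.85
tool_pos: [0.5248, 0.4161, 0.0528]
orientation: [-0.002, 3.142, 0.0]
force: [-1.0, -0.5, -1.4]
opening: 0.0657
gripper_force: 25.0
```

>>> carry_out(
  moves=[
    {"jaw": 0.055, "dx": 0, "dy": 0, "dz": 0.001, "yaw": 0},
    {"jaw": 0.055, "dx": 0, "dy": 0, "dz": 0, "yaw": 0},
  ],
)

```text
t: 22.1
tool_pos: [0.5249, 0.4161, 0.0527]
orientation: [-0.002, 3.141, 0.0]
force: [-4.5, -2.8, 4.8]
opening: 0.0657
gripper_force: 25.0
```

Contact felt at the expected height. I'll release and go to tub C.

>>> carry_out(
  moves=[
    {"jaw": 0.07, "dx": 0, "dy": 0, "dz": 0, "yaw": 0},
    {"jaw": 0.08, "dx": 0, "dy": 0, "dz": 0, "yaw": 0},
    {"jaw": 0.093, "dx": 0, "dy": 0, "dz": 0, "yaw": 0},
    {"jaw": 0.093, "dx": 0, "dy": 0, "dz": 0, "yaw": 0},
    {"jaw": 0.093, "dx": 0, "dy": 0, "dz": -0.03, "yaw": 0},
    {"jaw": 0.093, "dx": 0, "dy": 0, "dz": -0.05, "yaw": 0},
    {"jaw": 0.093, "dx": 0, "dy": 0, "dz": -0.05, "yaw": 0},
    {"jaw": 0.093, "dx": 0, "dy": 0, "dz": -0.04, "yaw": 0},
  ],
)

```text
t: 23.1
tool_pos: [0.5251, 0.4163, 0.2243]
orientation: [-0.002, 3.14, 0.002]
force: [0.6, 0.3, 0.1]
opening: 0.0929
gripper_force: 0.0
```

>>> carry_out(
  moves=[
    {"jaw": 0.093, "dx": -0.016, "dy": -0.042, "dz": 0, "yaw": 0},
    {"jaw": 0.093, "dx": -0.016, "dy": -0.042, "dz": 0, "yaw": 0},
    {"jaw": 0.093, "dx": -0.016, "dy": -0.042, "dz": 0, "yaw": 0},
    {"jaw": 0.093, "dx": -0.016, "dy": -0.042, "dz": 0, "yaw": 0},
    {"jaw": 0.093, "dx": 0, "dy": 0, "dz": 0, "yaw": 0},
    {"jaw": 0.093, "dx": 0, "dy": 0, "dz": 0, "yaw": 0},
  ],
)

```text
t: 23.85
tool_pos: [0.5889, 0.2484, 0.2216]
orientation: [0.001, -3.141, -0.001]
force: [0.5, -0.5, 0.2]
opening: 0.0931
gripper_force: 0.0
```

```bash
sed -i 's/>225/>200/' h.py; python3 -c "
from h import *
lid('C1',.078,(.590,.249));lid('a_placed',.094,(.524,.415),False)"
```

```text
C1 t 23.85 pix [323. 185.] guess [322. 185.] centre [589.8 249.3] diam 43.9 tcp [0.5889 0.2484 0.2216] ori [-0.001  1.   ]
a_placed t 23.9 pix [482. 128.] guess [482. 129.] centre [523.4 416. ] diam 66.5 tcp [0.5886 0.249  0.2216] ori [-0.002  1.   ]
```

>>> carry_out(
  moves=[
    {"jaw": 0.093, "dx": -0.001, "dy": 0, "dz": 0.05, "yaw": 0},
    {"jaw": 0.093, "dx": 0, "dy": 0, "dz": 0.05, "yaw": 0},
    {"jaw": 0.093, "dx": 0, "dy": 0, "dz": 0.05, "yaw": 0},
    {"jaw": 0.08, "dx": 0, "dy": 0, "dz": 0.025, "yaw": 0},
    {"jaw": 0.06, "dx": 0, "dy": 0, "dz": 0, "yaw": 0},
    {"jaw": 0.05, "dx": 0, "dy": 0, "dz": 0, "yaw": 0},
    {"jaw": 0.048, "dx": 0, "dy": 0, "dz": 0, "yaw": 0},
    {"jaw": 0.048, "dx": 0, "dy": 0, "dz": 0, "yaw": 0},
  ],
  grip_force=22,
)

```text
t: 24.95
tool_pos: [0.591, 0.2485, 0.0483]
orientation: [-0.002, 3.139, 0.001]
force: [-0.5, 0.7, -0.4]
opening: 0.05
gripper_force: 0.0
```

>>> carry_out(
  moves=[
    {"jaw": 0.035, "dx": 0, "dy": 0, "dz": 0, "yaw": 0},
    {"jaw": 0.035, "dx": 0, "dy": 0, "dz": 0, "yaw": 0},
    {"jaw": 0.035, "dx": 0, "dy": 0, "dz": 0, "yaw": 0},
    {"jaw": 0.035, "dx": 0, "dy": 0, "dz": 0, "yaw": 0},
  ],
)

```text
t: 25.45
tool_pos: [0.5906, 0.2483, 0.0475]
orientation: [-0.002, 3.14, 0.001]
force: [-0.5, 0.5, 6.4]
opening: 0.0436
gripper_force: 22.0
```

>>> carry_out(
  moves=[
    {"jaw": 0.035, "dx": 0, "dy": 0, "dz": -0.02, "yaw": 0},
    {"jaw": 0.035, "dx": 0, "dy": 0, "dz": -0.04, "yaw": 0},
    {"jaw": 0.035, "dx": 0, "dy": 0, "dz": -0.045, "yaw": 0},
    {"jaw": 0.035, "dx": 0, "dy": 0, "dz": -0.045, "yaw": 0},
    {"jaw": 0.035, "dx": 0.009, "dy": -0.024, "dz": 0, "yaw": 0},
    {"jaw": 0.035, "dx": 0.015, "dy": -0.041, "dz": 0, "yaw": 0},
    {"jaw": 0.035, "dx": 0.015, "dy": -0.041, "dz": 0, "yaw": 0},
    {"jaw": 0.035, "dx": 0.015, "dy": -0.041, "dz": 0, "yaw": 0},
  ],
)

```text
t: 26.45
tool_pos: [0.5354, 0.0998, 0.1975]
orientation: [-0.002, 3.141, -0.0]
force: [-0.6, -0.4, 0.1]
opening: 0.0434
gripper_force: 22.0
```

>>> carry_out(
  moves=[
    {"jaw": 0.035, "dx": 0.015, "dy": -0.041, "dz": 0, "yaw": 0},
    {"jaw": 0.035, "dx": 0.015, "dy": -0.041, "dz": 0, "yaw": 0},
    {"jaw": 0.035, "dx": 0.015, "dy": -0.041, "dz": 0, "yaw": 0},
    {"jaw": 0.035, "dx": 0.015, "dy": -0.041, "dz": 0, "yaw": 0},
    {"jaw": 0.035, "dx": 0.014, "dy": -0.041, "dz": 0, "yaw": 0},
    {"jaw": 0.035, "dx": 0, "dy": 0, "dz": 0, "yaw": 0},
    {"jaw": 0.035, "dx": 0, "dy": 0, "dz": 0, "yaw": 0},
  ],
)

```text
t: 27.32
tool_pos: [0.4625, -0.1038, 0.1972]
orientation: [-0.001, 3.141, 0.0]
force: [0.2, 0.1, -1.4]
opening: 0.0438
gripper_force: 22.0
```

```bash
python3 - <<'E'
from h import *
m=camera_model("wrist");s=read_state();im=read_camera("wrist");print(s["tool_pos"])
cv2.imwrite("pics/w_c.png",cv2.resize(im[60:330,150:550,::-1],(800,540)))
E
```

```text
[ 0.46249131 -0.10383129  0.19723605]
```

View pics/w_c.png

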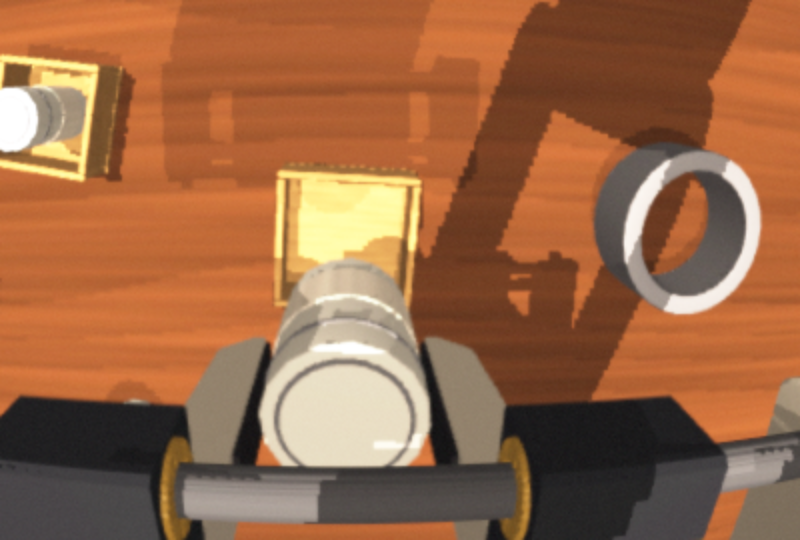

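The ×2 crop shows c's rim corners at (277,172), (421,179) and (275,305), and its centre lies within 2 mm of the tool axis. I'll lower the tub.

>>> carry_out(
  moves=[
    {"jaw": 0.035, "dx": 0.001, "dy": 0.001, "dz": 0.02, "yaw": 0},
    {"jaw": 0.035, "dx": 0, "dy": 0, "dz": 0.04, "yaw": 0},
    {"jaw": 0.035, "dx": 0, "dy": 0, "dz": 0.04, "yaw": 0},
    {"jaw": 0.035, "dx": 0, "dy": 0, "dz": 0.026, "yaw": 0},
    {"jaw": 0.035, "dx": 0, "dy": 0, "dz": 0.013, "yaw": 0},
    {"jaw": 0.035, "dx": 0, "dy": 0, "dz": 0.003, "yaw": 0},
    {"jaw": 0.035, "dx": 0, "dy": 0, "dz": 0.001, "yaw": 0},
    {"jaw": 0.035, "dx": 0, "dy": 0, "dz": 0.001, "yaw": 0},
  ],
)

```text
t: 28.38
tool_pos: [0.4624, -0.1033, 0.0538]
orientation: [-0.002, 3.14, -0.001]
force: [-0.3, -1.2, -0.2]
opening: 0.0434
gripper_force: 22.0
```

>>> carry_out(
  moves=[
    {"jaw": 0.035, "dx": 0, "dy": 0, "dz": 0.001, "yaw": 0},
    {"jaw": 0.035, "dx": 0, "dy": 0, "dz": 0, "yaw": 0},
  ],
)

```text
t: 28.62
tool_pos: [0.4616, -0.1032, 0.0519]
orientation: [-0.002, 3.141, -0.0]
force: [0.2, 0.3, -1.3]
opening: 0.0433
gripper_force: 22.0
```

>>> carry_out(
  moves=[
    {"jaw": 0.035, "dx": 0, "dy": 0, "dz": 0.001, "yaw": 0},
    {"jaw": 0.035, "dx": 0, "dy": 0, "dz": 0, "yaw": 0},
  ],
)

```text
t: 28.88
tool_pos: [0.4619, -0.1032, 0.0514]
orientation: [-0.002, 3.141, -0.0]
force: [-1.8, 1.6, 5.1]
opening: 0.0439
gripper_force: 22.0
```

Contact. I'll release, rise and check.

>>> carry_out(
  moves=[
    {"jaw": 0.05, "dx": 0, "dy": 0, "dz": 0, "yaw": 0},
    {"jaw": 0.07, "dx": 0, "dy": 0, "dz": 0, "yaw": 0},
    {"jaw": 0.093, "dx": 0, "dy": 0, "dz": 0, "yaw": 0},
    {"jaw": 0.093, "dx": 0, "dy": 0, "dz": 0, "yaw": 0},
    {"jaw": 0.093, "dx": 0, "dy": 0, "dz": -0.03, "yaw": 0},
    {"jaw": 0.093, "dx": 0, "dy": 0, "dz": -0.05, "yaw": 0},
    {"jaw": 0.093, "dx": 0, "dy": 0, "dz": -0.05, "yaw": 0},
    {"jaw": 0.093, "dx": 0, "dy": 0, "dz": -0.05, "yaw": 0},
  ],
)

```text
t: 29.88
tool_pos: [0.4612, -0.103, 0.2322]
orientation: [-0.002, 3.142, -0.0]
force: [0.2, 0.6, 0.1]
opening: 0.0933
gripper_force: 0.0
```

```bash
python3 - <<'E'
from h import *
lid('c_placed',.082,(.462,-.103))
lid('d_placed',.076,(.388,-.274),False)
im=read_camera("scene");cv2.imwrite("pics/end.png",np.hstack([im[110:310,130:530,::-1]]).repeat(2,0).repeat(2,1)[:, :])
E
```

```text
c_placed t 29.88 pix [322. 181.] guess [322. 183.] centre [ 458.7 -102.6] diam 47.7 tcp [ 0.4612 -0.103   0.2322] ori [-0.001  1.   ]
d_placed t 29.93 pix [174. 114.] guess [173. 115.] centre [ 387.2 -273.9] diam 33.6 tcp [ 0.4641 -0.104   0.2401] ori [-0.001  1.   ]
```

View pics/end.png

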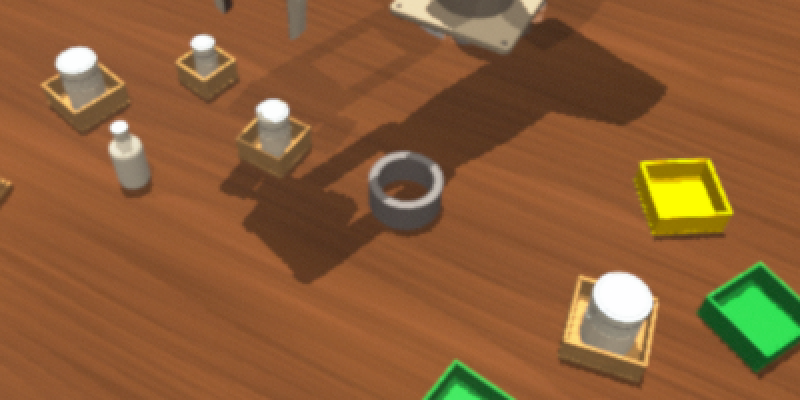

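The final view shows every tub upright in its own carton, with the bottle (128,160) and tape (405,190) undisturbed.

```bash
python3 -c "
from plant import *
print(close_job())"
```

```text
the job is handed in; nothing more can be done
None
```

I packed all four tubs upright in their matching cartons and handed the job in at about 30 s with no verdict returned; I viewed 15 pictures, one over the limit of 14.

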